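# Jack up the jointer's table extension on a packing board

## Task

Steady the jointer's table extension: slide the packing board under the crank jack so that its steel plate lies flat and centred beneath the jack's foot, then crank the jack down clockwise until the foot bears firmly on the plate, which you feel as the crank getting two to three times as heavy as it runs free. Do not force it beyond that, let go of the crank, and leave the other things on the bench where they are.

Things in the scene. Friction and masses are not known exactly. Their poses are not given: they have to be found in the camera images.
- jointer: The fixed machine with its jack; origin on the bench straight under the jack, y towards the grey jointer (base from 280 mm off) along its aluminium extension table (160 mm wide, 110 to 155 mm up, from 35 mm off). The outer tube (40 mm in diameter) ends 85 mm up. The foot, a black rubber disc 56 mm in diameter, 12 mm high, hangs below it on a 28 mm rod, its underside 52 to 68 mm above the bench at the start
- jack_axis (a point): Point on the crank's upright axis at the hub, 197 mm above the bench, over the blue gear head (56 mm square); the centre of the foot is straight below. Its axes are the machine's. Except for the extension table on the +y side the space round the leg is clear. The crank lowers the foot by 4 mm per radian, clockwise from above; it meets the packing board after 5.5 to 9.5 rad, to be felt at the crank
- knob (a point): Centre of the crank's upright red knob, 26 mm in diameter, 52 mm high, 206 to 258 mm above the bench, on a circle of 65 mm radius about the jack's axis. It spins freely on its pin: a gripper need not turn while leading it round. The crank arm's top is 203 mm above the bench. At the start the knob is on the extension's side, up to 70 degrees either way of +y of jack_axis
- crank (a joint): Crank angle, rad, growing clockwise from above. Running free it takes 3 to 4 N at the knob along the circle to turn; once the foot bears, some 2.5 N more for every 10 degrees. While turning, 6 to 12 N (50 to 145 N under the foot) is firm, 15 N is forced. Held still at the end of a move, 3 to 7 N less is felt (free: below zero; firm: about 2 to 7 N). Let go, it stays or springs back a little to about 55 N under the foot
- packing: The same packing board as packing_mid below, with the origin at the centre of its underside, 15 mm lower
- packing_mid (a point): Centre (half-way up) of the loose packing board, brown hardwood, 340 mm long, 60 mm wide, 30 mm thick, 0.3 to 0.6 kg, lying flat on the bench. Its x axis runs along the board towards the end with the steel plate, z is up
- packing_plate (a point): Centre of the upper face of the steel plate (58 mm square, let in flush) at one end of the packing board: 140 mm from the board's middle along its x axis, 15 mm above its mid-height, 30 mm from the board's end. Its axes are the board's
- hammer_mid (a point): A hammer with a wooden handle, 300 mm long, lying at the far side beyond the jack; its middle. Leave alone
- sanding_block_mid (a point): A cork sanding block with a dark wooden back, 60 x 110 x 42 mm, near the robot; its middle. Leave alone
- offcut_mid (a point): A pale softwood offcut, 150 x 55 x 24 mm, without a steel plate, near the robot on the left; its middle. Leave alone
- glue_mid (a point): A white glue bottle with an orange cap, 60 mm in diameter, 170 mm high, standing at the far side; its middle. Leave alone
- tin_mid (a point): A copper-coloured tin, 100 mm in diameter, 130 mm high, at the far side; its middle. Leave alone
- screwdriver_mid (a point): A screwdriver with a yellow handle, 210 mm long, at the right; its middle. Leave alone

How it is judged:
On the way, in this order (a step that is already met when the one before it is completed fails the run):
1. the packing board lies flat on the bench with its steel plate under the still raised foot (centres within 20 mm) (horizontal distance between packing_plate and jack_axis below 0.02 m and height (world z) of packing_mid below 0.02 m and angle between packing_plate's own z axis and vertical below 0.08 rad and contact force between jointer and packing below 1 N), for 0.2 s.
2. the foot bears on the plate with more than 25 N (horizontal distance between packing_plate and jack_axis below 0.02 m and height (world z) of packing_mid below 0.02 m and angle between packing_plate's own z axis and vertical below 0.08 rad and contact force between jointer and packing above 25 N), for 0.3 s.
At the end, for the whole second after the job is handed in: The packing board lies flat on the bench, its steel plate's centre within 20 mm of the foot's centre seen from above, and the foot stands on it with 25 to 120 N after the crank has been let go (all of step 2 and contact force between jointer and packing below 120 N); the robot touches nothing.
It fails at once if the jack is forced: more than 200 N under the foot (contact force between jointer and packing above 200 N).
It fails at once if a bystander (hammer, sanding block, offcut, glue bottle, tin or screwdriver) is moved by more than 40 mm (distance of any of hammer_mid, sanding_block_mid, offcut_mid, glue_mid, tin_mid, screwdriver_mid from where it was at the start of the episode above 0.04 m).
It also fails if it takes over 72 s, if anything falls off the work surface, if the arm or the gripper's body presses on something with over 40 N, if the wrist force passes 120 N, or if a joint passes its speed limit or range.

## Robot

A 6-joint arm with a two-finger parallel gripper is mounted at the origin on the work surface. World frame = base frame: x ahead of the robot, y to its left, z up, the work surface at z = 0. Lengths are in m, angles in rad, forces in N, time in s.
With the tool pointing down it reaches from about 0.225 to 0.875 m from the base axis. Payload 3.4 kg.
Tool frame: the origin (TCP) lies on the centre line of the jaws, within the pads' length; the fingertips stand 19 mm ahead of it and the grasp point (between the pads) is the TCP; z points along the fingers, y is the direction in which the jaws open and shut (so a half turn about z gives the same grasp; the last joint's range is limited). The gripper opens to 85 mm and grips with 20 to 120 N. Pads are 22 mm wide; open, the fingers measure 114 mm over their backs; the gripper's body (76 mm by 85 mm) begins 54 mm behind the grasp point. The pads swing forward as they close: fully open they stand 13 mm farther back than shut.
Start: joints at [1.154, 0.276, 1.505, -0, 1.361, -0.121], TCP at [0.168, 0.55, 0.25] pointing down, gripper open.
Joint ranges: [-2.89, 2.89], [-0.75, 2.08], [0.22, 2.7], [-1.18, 4.32], [0.11, 2.71], [-2.7, 2.7]. Speed limits (rad/s): [2.57, 2.57, 3.14, 3.14, 3.14, 3.14].

## Interface

Orientations are given as a unit quaternion [w, x, y, z].
In Python, from rig import monitor, eyes, manip, models gives the robot as it stands.
- The arm moves only by the tool send_rows, never from a script. Its argument "deltas" is a list of rows, each an object with "dp": the shift along the world's x, y, z each as a share of 0.12 m, from -1 to 1, a list of three; "rotation": the turn, a rotation vector about the world's x, y, z each as a share of 0.5 rad, from -1 to 1, a list of three. In form: [{"dp": [dx, dy, dz], "rotation": [rx, ry, rz]}, ...]. A call has 1 to 12 rows; each row is the pose to reach, as a shift and turn from the pose commanded when the call began; what a row does not reach only later rows make up. A row lasts 1/12 s, in which the tool goes at most 41.7 mm and 7.16 degrees, less where a joint would pass 70% of its speed; a pose out of reach is approached as far as the arm can. A call with a number of a shift or a turn outside -1 to 1 is refused whole. A call with a gripper value outside its range is refused whole. "fingers" is the closure, from -1 (fully open) to 1 (shut), set as the call begins (left out, the last holds). The fingers move at their own pace and stop on an object; "grip_force" is the grip in N (left out, the last holds). Time passes only in rows, so rows that repeat a pose let the fingers close. It gives the time, the measured TCP pose, the force and the opening at its end, in the units of the state.
- monitor.get_state(): the state, without advancing time (a new reading comes with each control period).
- eyes.get_image(name): name is "side" or "top" or "wrist"; returns a dict with "color" (420x560x3 uint8, red, green, blue), "depth" (420x560 float32, m along the optical axis (not along the pixel's ray), 0 where there is no reading), "mtx" (3x3 intrinsics, pixels), "rvec" (rotation vector, rad) and "tvec" (3), from world to camera coordinates, as OpenCV has them. Camera axes: x right, y down, z forward; pixel columns grow to the right and rows downward; lengths in m; the calibration is good to about 2 mm. A picture is of the moment at which its call begins.
- manip.sign_off(): hands the job in, once; it reports no verdict.
Trained networks look in a picture, given as the dict that the camera call returned (one of the last four; its "shot" number tells which), for a name from the list of things; names that differ only in an ending like _2 or _b are one class to them, and where a whole thing is asked for, a point or a joint stands for the part that bears it (a point fixed in the world has none). Each returns a list of dicts, best first, with "score" (0 to 1); they miss things now and then, are a little off and sometimes report something else, mostly with a low value. They report only what shows in the picture. A call takes as long as a camera call.
- models.find_in(name, picture): "box" ([left, top, right, bottom] in pixels, round what is visible of it).
The state is a dict: "clock": time; "qpos": joint angles; "qd": joint speeds; "effort": joint torques, N m; "position": TCP position; "ee_rot": TCP orientation; "contact_force": force on the tool from outside, world axes, zero at the start; "moment": the same for the moment, N m; "width": finger opening in m.
Only numpy, scipy, OpenCV 4.12 (cv2) and the standard library are available. Lean on these libraries where they do the work, as an engineer would, in place of code of your own. Each camera call takes 0.05 s, during which the arm holds its last target.

## Working session

There is one attempt and no reset: what is moved stays moved. The work goes in short steps, Python scripts to look and compute and a tool call to move; the robot and the scene stay as the last step left them, time stands still between calls to the robot, and variables do not carry over. Pictures are saved under pics/ and viewed, and the job is handed in when it is done.

Besides the shell and the picture viewer there is one more tool, called after "Request:" as a command line: name --argument value ..., lists and objects as JSON in quotes. send_rows: Moves the arm, as the interface text tells. Its arguments: {"type":"object","properties":{"deltas":{"type":"array","items":{"type":"object","properties":{"dp":{"type":"array","items":{"type":"number"}},"rotation":{"type":"array","items":{"type":"number"}}}}},"fingers":{"type":"number"},"grip_force":{"type":"number"}},"required":["deltas"]}

```bash
mkdir -p pics; ls; cat > h.py <<'E'
import numpy as np, cv2
from rig import monitor, eyes, manip, models
def cam(p):
    R,_=cv2.Rodrigues(np.array(p["rvec"],float)); return np.array(p["mtx"]),R,np.array(p["tvec"],float).ravel()
def cloud(p):
    K,R,t=cam(p); d=p["depth"]; v,u=np.indices(d.shape)
    X=np.stack([(u-K[0,2])/K[0,0]*d,(v-K[1,2])/K[1,1]*d,d],-1)
    W=(X-t)@R; W[d<=0]=np.nan; return W
def proj(p,w):
    K,R,t=cam(p); c=R@np.array(w,float)+t; q=K@c; return q[:2]/q[2]
def save(p,n): cv2.imwrite(f"pics/{n}.png",p["color"][:,:,::-1])
E
python3 - <<'E'
from h import *
print(monitor.get_state())
for n in ["top","side"]:
    p=eyes.get_image(n); save(p,n+"0"); np.savez(n+"0.npz",**{k:np.array(v) for k,v in p.items()})
    W=cloud(p)
    for o in ["packing","packing_plate","knob","crank","jointer","hammer_mid","sanding_block_mid","offcut_mid","glue_mid","tin_mid","screwdriver_mid"]:
        r=models.find_in(o,p)[:2]
        for x in r:
            b=np.array(x["box"]); c=((b[:2]+b[2:])/2).astype(int)
            print(n,o,round(x["score"],2),b.round(),W[min(c[1],419),min(c[0],559)].round(3))
E
```

```text
pics
{'clock': 0.0, 'qpos': array([ 1.15397495e+00,  2.76625024e-01,  1.50614557e+00, -2.43942047e-06,
        1.36068346e+00, -1.20988420e-01]), 'qd': array([ 6.57854545e-04, -2.26734664e-04,  5.91857996e-04, -4.47690749e-05,
        1.01871199e-03,  1.35600568e-03]), 'effort': array([ 1.07896933e-03, -4.16768074e+01, -2.45803857e+01,  7.94049515e-05,
        1.07256728e-02, -7.60326628e-06]), 'position': array([0.16743284, 0.54956942, 0.24941759]), 'ee_rot': array([-2.46115001e-04,  1.47377367e-01,  9.89079898e-01, -8.97570748e-04]), 'contact_force': array([ 0.2687654 , -0.06029066, -0.64943212]), 'moment': array([-0.02101998, -0.00022758,  0.00346171]), 'width': 0.08590386184997631}
top packing 0.84 [265. 241. 398. 282.] [ 0.474 -0.284  0.03 ]
top packing 0.21 [185. 214. 220. 254.] [0.533 0.007 0.203]
top packing_plate 0.64 [263. 246. 398. 282.] [ 0.466 -0.281  0.028]
top knob 0.58 [184. 242. 202. 251.] [0.504 0.011 0.258]
top crank 0.68 [184. 216. 222. 254.] [0.529 0.007 0.202]
top jointer 0.75 [  0. 121. 237. 280.] [0.611 0.212 0.156]
top hammer_mid 0.81 [132. 138. 244. 170.] [0
[... 607 characters left out ...]
nob 0.41 [243. 147. 253. 166.] [0.502 0.004 0.234]
side jointer 0.9 [216.  84. 309. 201.] [0.579 0.206 0.153]
side hammer_mid 0.83 [293. 158. 327. 214.] [0.741 0.112 0.   ]
side sanding_block_mid 0.57 [214. 196. 228. 228.] [ 0.399 -0.023  0.039]
side offcut_mid 0.94 [189. 176. 226. 196.] [0.36  0.154 0.025]
side glue_mid 0.74 [326. 186. 346. 236.] [ 0.754 -0.159  0.103]
side glue_mid 0.32 [213. 196. 229. 229.] [ 0.396 -0.025  0.041]
side tin_mid 0.67 [331. 212. 370. 265.] [ 0.754 -0.293  0.116]
side tin_mid 0.5 [241. 227. 267. 324.] [ 0.468 -0.304  0.029]
side screwdriver_mid 0.83 [230. 342. 293. 362.] [ 0.453 -0.54   0.023]
side screwdriver_mid 0.58 [245. 146. 272. 172.] [0.548 0.102 0.151]
```

View pics/top0.png

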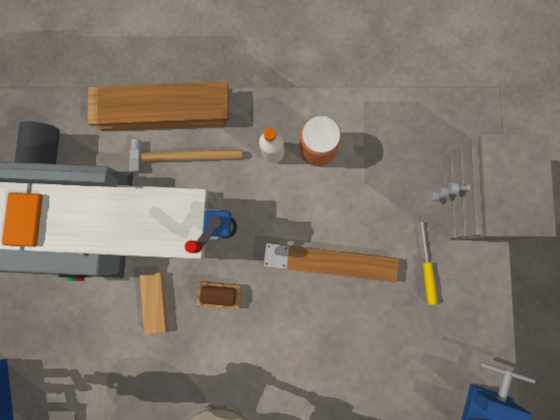

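View pics/side0.png

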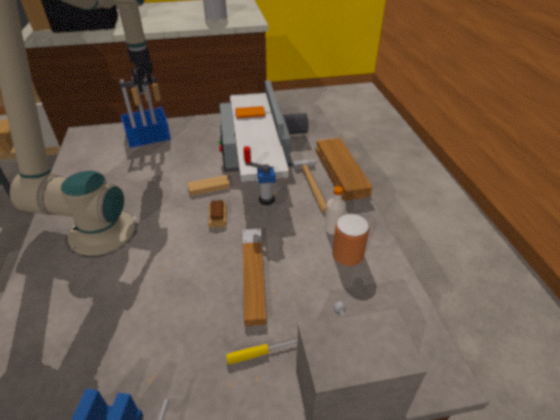

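```bash
python3 - <<'E'
from h import *
for n in ["top","side"]:
    p=dict(np.load(n+"0.npz")); W=cloud(p); K,R,t=cam(p); print(n,"campos",(-R.T@t).round(3))
    c=p["color"].astype(int)
    x,y,z=W[...,0],W[...,1],W[...,2]
    m=(x>.38)&(x<.58)&(y<-.05)&(y>-.5)&(z>.02)&(z<.04)
    q=W[m]; print("board n",len(q),q.mean(0).round(4)); r=cv2.minAreaRect(q[:,:2].astype(np.float32)); print(r)
    sat=c.max(-1)-c.min(-1)
    mp=m&(sat<30); q2=W[mp]; print("plate",len(q2), q2.mean(0).round(3) if len(q2) else 0, np.median(q2,0) if len(q2) else 0)
    # gear head, blue
    red=(c[...,0]>c[...,1]+60)&(c[...,0]>c[...,2]+60)&(z>.19)&(x>.4)&(x<.7)&(abs(y)<.15)
    q=W[red]; print("red",len(q),q.min(0) if len(q) else 0,q.max(0) if len(q) else 0)
    top=red&(z>.25); print(" top",W[top].mean(0),top.sum())
    blue=(c[...,2]>c[...,0]+30)&(x>.4)&(x<.7)&(abs(y)<.15); q=W[blue]; print("blue",len(q),np.nanmin(q,0),np.nanmax(q,0))
    # extension top
    e=(z>.145)&(z<.165)&(x>.35)&(x<.75)&(y>.0)&(y<.3)&(sat<40); q=W[e]; print("ext",cv2.minAreaRect(q[:,:2].astype(np.float32)))
    im=p["color"][:,:,::-1]; sub=im[190:330,120:420] if n=="top" else im[100:370,180:420]
    cv2.imwrite(f"pics/{n}0z.png",cv2.resize(sub,None,fx=2.6 if n=="top" else 2.2,fy=2.6 if n=="top" else 2.2,interpolation=cv2.INTER_CUBIC))
E
```

```text
top campos [ 0.483 -0.188  1.049]
board n 3201 [ 0.4713 -0.2817  0.0294]
((0.46763506531715393, -0.2483334243297577), (0.12840867042541504, 0.41099756956100464), 6.077766418457031)
plate 568 [ 0.488 -0.148  0.03 ] [ 0.48821194 -0.14415373  0.02989498]
red 173 [0.49223833 0.0049045  0.21029224] [0.51413008 0.02920888 0.26039477]
 top [0.50403539 0.0167032  0.25705783] 123
blue 469 [ 0.53002734 -0.04790737  0.07113791] [0.58502008 0.00717487 0.21026904]
ext ((0.572554349899292, 0.15016531944274902), (0.30161526799201965, 0.1793828308582306), 88.70077514648438)
side campos [ 0.4   -1.06   0.949]
board n 1902 [ 0.467  -0.3037  0.0292]
((0.4661157727241516, -0.2502937614917755), (0.12732385098934174, 0.4130459129810333), 5.856321334838867)
plate 229 [ 0.486 -0.144  0.03 ] [ 0.48641383 -0.14375907  0.02968176]
red 93 [ 0.49239247 -0.0007263   0.21050368] [0.51082309 0.02608415 0.25976489]
 top [0.50228299 0.01240765 0.25609705] 34
blue 210 [ 0.52746971 -0.05297089  0.16102291] [0.58156586 0.00076428 0.19904169]
ext ((0.5700496435165405, 0.15278086066246033), (0.2946915924549103, 0.17831693589687347), 88.89936065673828)
```

The top view shows the board at (265–398, 241–282) with its plate at the left end (275, 256). The knob is at (193, 246) and the blue head at about (218, 224). Next I'll fit the board pose and the jack axis more precisely.

```bash
python3 - <<'E'
from h import *
for n in ["top","side"]:
    p=dict(np.load(n+"0.npz")); W=cloud(p); c=p["color"].astype(int)
    x,y,z=W[...,0],W[...,1],W[...,2]
    m=((x>.38)&(x<.58)&(y<-.07)&(y>-.5)&(z>.024)&(z<.035)).astype(np.uint8)
    k,l,s,_=cv2.connectedComponentsWithStats(m); i=1+s[1:,4].argmax(); m=l==i
    q=W[m]; r=cv2.minAreaRect(q[:,:2].astype(np.float32)); print(n,m.sum(),r)
    d,v=np.linalg.eigh(np.cov(q[:,:2].T)); ax=v[:,1]*np.sign(v[1,1]); o=q[:,:2].mean(0); nn=np.array([-ax[1],ax[0]])
    a=(q[:,:2]-o)@ax; b=(q[:,:2]-o)@nn
    print("axis",ax,np.degrees(np.arctan2(ax[1],ax[0])),"len",a.min(),a.max(),np.percentile(a,[1,99]),"wid",np.percentile(b,[1,99]),b.min(),b.max())
    cen=o+ax*(a.min()+a.max())/2+nn*(np.percentile(b,1)+np.percentile(b,99))/2; print("cen",cen,"plate",cen+.14*ax)
    blue=(c[...,2]>c[...,0]+30)&(x>.4)&(x<.7)&(abs(y)<.15)&(z>.15); q=W[blue]
    for lo,hi in [(.15,.17),(.17,.19),(.185,.2),(.2,.22)]:
        g=q[(q[:,2]>lo)&(q[:,2]<=hi)]
        if len(g)>3: print(lo,len(g),g.min(0).round(4),g.max(0).round(4))
    foot=(x>.5)&(x<.62)&(y>-.07)&(y<.03)&(z>.04)&(z<.075); g=W[foot]
    if len(g): print("foot",len(g),g.min(0),g.max(0))
E
```

```text
top 3168 ((0.4717680513858795, -0.28214722871780396), (0.34008681774139404, 0.05995618551969528), 83.51387786865234)
axis [0.11242633 0.99366006] 83.54479815838623 len -0.16939959914773228 0.17069649642673265 [-0.16538917  0.16707569] wid [-0.02947788  0.02919346] -0.03016114914450647 0.029938955909342035
cen [ 0.47179623 -0.28215619] plate [ 0.48753591 -0.14304378]
0.15 11 [ 0.5314 -0.0473  0.1623] [ 0.5622 -0.0447  0.1688]
0.17 413 [ 0.53   -0.0479  0.17  ] [0.585  0.0072 0.19  ]
0.185 282 [ 0.53   -0.0458  0.185 ] [0.5848 0.0069 0.1997]
0.2 20 [ 0.5417 -0.0293  0.2007] [0.5717 0.003  0.2103]
foot 45 [ 0.53125718 -0.04667575  0.06492487] [ 0.57819688 -0.00847541  0.07493542]
side 1866 ((0.46975016593933105, -0.2833213210105896), (0.34413331747055054, 0.05996431037783623), 83.54151916503906)
axis [0.11292977 0.99360297] 83.51576820357323 len -0.15168495559948167 0.19246958149875174 [-0.14924453  0.18517682] wid [-0.02925107  0.02928541] -0.029864535088027135 0.030128791742438127
cen [ 0.46992482 -0.28334197] plate [ 0.48573498 -0.14423756]
0.15 30 [ 0.529  -0.0509  0.161 ] [ 0.5781 -0.0068  0.17  ]
0.17 171 [ 0.5275 -0.053   0.1702] [0.5816 0.0008 0.1895]
0.185 85 [ 0.5285 -0.0511  0.1851] [ 0.5808 -0.0013  0.199 ]
foot 64 [ 0.52890182 -0.05106365  0.06138781] [ 0.58287182 -0.0012069   0.0749302 ]
```

View pics/top0z.png

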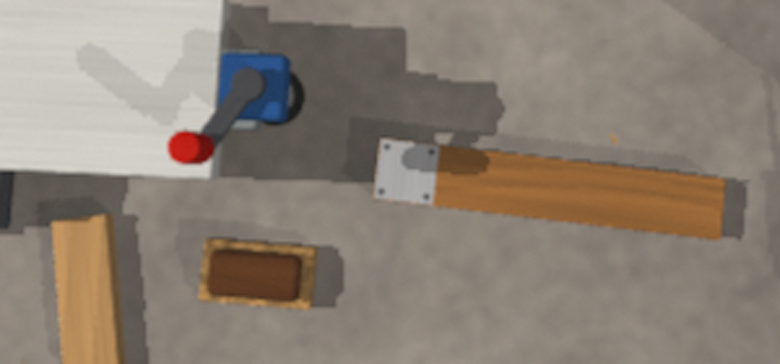

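View pics/side0z.png

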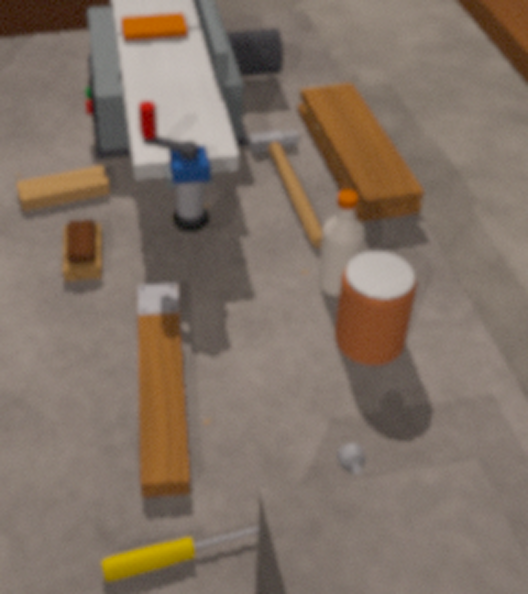

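Request:
send_rows --deltas '[{"dp": [0.314, -0.888, 0], "rotation": [0, 0, -0.347]}, {"dp": [0.314, -0.888, 0], "rotation": [0, 0, -0.347]}, {"dp": [0.314, -0.888, 0], "rotation": [0, 0, -0.347]}, {"dp": [0.314, -0.888, 0], "rotation": [0, 0, -0.347]}]' --fingers -1

```text
clock: 1.53
position: [0.2058, 0.4384, 0.2503]
ee_rot: [0.001, 0.234, 0.972, -0.002]
contact_force: [-0.9, 1.1, -0.3]
width: 0.0857
```

Request:
send_rows --deltas '[{"dp": [0.314, -0.888, 0], "rotation": [0, 0, -0.347]}, {"dp": [0.314, -0.888, 0], "rotation": [0, 0, -0.347]}, {"dp": [0.314, -0.888, 0], "rotation": [0, 0, -0.347]}, {"dp": [0.314, -0.888, 0], "rotation": [0, 0, -0.347]}]'

```text
clock: 1.87
position: [0.2436, 0.3329, 0.2504]
ee_rot: [0.001, 0.318, 0.948, -0.001]
contact_force: [0.2, 0.2, -1.1]
width: 0.0856
```

Request:
send_rows --deltas '[{"dp": [0.314, -0.888, 0], "rotation": [0, 0, -0.347]}, {"dp": [0.314, -0.888, 0], "rotation": [0, 0, -0.347]}, {"dp": [0.314, -0.888, 0], "rotation": [0, 0, -0.347]}, {"dp": [0.314, -0.888, 0], "rotation": [0, 0, -0.347]}]'

```text
clock: 2.2
position: [0.282, 0.2272, 0.2506]
ee_rot: [0.001, 0.399, 0.917, -0.001]
contact_force: [-0.1, 0.4, -0.1]
width: 0.0856
```

Request:
send_rows --deltas '[{"dp": [0.314, -0.888, 0], "rotation": [0, 0, -0.347]}, {"dp": [0.314, -0.888, 0], "rotation": [0, 0, -0.347]}, {"dp": [0.314, -0.888, 0], "rotation": [0, 0, -0.347]}, {"dp": [0.314, -0.888, 0], "rotation": [0, 0, -0.347]}]'

```text
clock: 2.53
position: [0.3208, 0.1209, 0.2508]
ee_rot: [0.002, 0.477, 0.879, -0.0]
contact_force: [-0.1, 0.4, 0.0]
width: 0.0852
```

Request:
send_rows --deltas '[{"dp": [0.314, -0.888, 0], "rotation": [0, 0, -0.347]}, {"dp": [0.314, -0.888, 0], "rotation": [0, 0, -0.347]}, {"dp": [0.314, -0.888, 0], "rotation": [0, 0, -0.347]}, {"dp": [0.314, -0.888, 0], "rotation": [0, 0, -0.347]}]'

```text
clock: 2.87
position: [0.3593, 0.0142, 0.2508]
ee_rot: [0.002, 0.551, 0.834, -0.0]
contact_force: [0.8, -0.1, 0.5]
width: 0.0855
```

Request:
send_rows --deltas '[{"dp": [0.314, -0.888, 0], "rotation": [0, 0, -0.347]}, {"dp": [0.314, -0.888, 0], "rotation": [0, 0, -0.347]}, {"dp": [0.314, -0.888, 0], "rotation": [0, 0, -0.347]}, {"dp": [0.314, -0.888, 0], "rotation": [0, 0, -0.347]}]'

```text
clock: 3.2
position: [0.3974, -0.0925, 0.2506]
ee_rot: [0.002, 0.621, 0.784, -0.0]
contact_force: [0.6, -0.9, 0.5]
width: 0.0856
```

Request:
send_rows --deltas '[{"dp": [0.314, -0.888, 0], "rotation": [0, 0, -0.347]}, {"dp": [0.314, -0.888, 0], "rotation": [0, 0, -0.347]}, {"dp": [0.314, -0.888, 0], "rotation": [0, 0, -0.347]}, {"dp": [0.314, -0.888, 0], "rotation": [0, 0, -0.347]}]'

```text
clock: 3.53
position: [0.4351, -0.1992, 0.2501]
ee_rot: [0.002, 0.686, 0.727, 0.0]
contact_force: [0.1, -0.3, 0.0]
width: 0.0852
```

Request:
send_rows --deltas '[{"dp": [0.314, -0.888, 0], "rotation": [0, 0, -0.347]}, {"dp": [0.314, -0.888, 0], "rotation": [0, 0, -0.347]}, {"dp": [0.314, -0.888, 0], "rotation": [0, 0, -0.347]}, {"dp": [0.314, -0.888, 0], "rotation": [0, 0, -0.347]}, {"dp": [0.314, -0.888, 0], "rotation": [0, 0, -0.347]}, {"dp": [0.314, -0.888, 0], "rotation": [0, 0, -0.347]}]'

```text
clock: 4.03
position: [0.4695, -0.3, 0.2499]
ee_rot: [-0.001, 0.745, 0.667, 0.001]
contact_force: [-0.2, 0.8, 0.8]
width: 0.0856
```

```bash
python3 - <<'E'
from h import *
p=eyes.get_image("wrist"); save(p,"w1"); W=cloud(p)
s=monitor.get_state(); print(s["position"],s["ee_rot"],s["qpos"])
x,y,z=W[...,0],W[...,1],W[...,2]
m=((x>.38)&(x<.58)&(y<-.07)&(y>-.5)&(z>.02)&(z<.038)).astype(np.uint8)
k,l,st,_=cv2.connectedComponentsWithStats(m); i=1+st[1:,4].argmax(); q=W[l==i]
print(q.mean(0),cv2.minAreaRect(q[:,:2].astype(np.float32)))
E
```

```text
[ 0.46924087 -0.29989628  0.25011917] [-9.21769833e-04  7.45336539e-01  6.66687635e-01  4.36942473e-04] [-6.94336107e-01  2.49553114e-01  1.54258745e+00  1.16189863e-03
  1.35114823e+00 -5.83306412e-01]
[ 0.47257779 -0.26703067  0.02992954] ((0.46980708837509155, -0.290526807308197), (0.32344576716423035, 0.06027061492204666), 83.57536315917969)
```

View pics/w1.png

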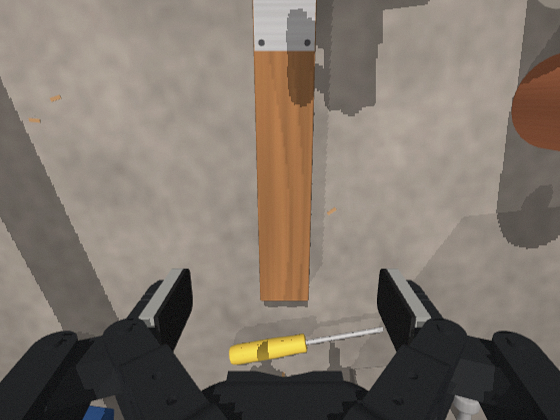

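The wrist view shows the board centred between the open jaws, running up to the plate at (284, 25). It's aligned, so I'll go down.

Request:
send_rows --deltas '[{"dp": [0, 0, -0.3]}, {"dp": [0, 0, -0.6]}, {"dp": [0, 0, -0.9]}, {"dp": [0, 0, -0.94]}, {"dp": [0, 0, -0.94]}]'

```text
validation failed for argument at $.de...
```

Request:
send_rows --deltas '[{"dp": [0, 0, -0.3]}, {"dp": [0, 0, -0.6]}, {"dp": [0, 0, -0.8]}, {"dp": [0, 0, -0.93]}, {"dp": [0, 0, -0.93]}, {"dp": [0, 0, -0.93]}]'

```text
validation failed for argument at $.de...
```

Request:
send_rows --deltas '[{"dp": [0, 0, 0]}, {"dp": [0, 0, 0]}, {"dp": [0, 0, 0]}, {"dp": [0, 0, 0]}, {"dp": [0, 0, 0]}, {"dp": [0, 0, 0]}, {"dp": [0, 0, 0]}, {"dp": [0, 0, 0]}]' --fingers 1 --grip_force 45

```text
validation failed for argument at $.de...
```

Rotation is required in every row.

Request:
send_rows --deltas '[{"dp": [0, 0, -0.3], "rotation": [0, 0, 0]}, {"dp": [0, 0, -0.6], "rotation": [0, 0, 0]}, {"dp": [0, 0, -0.9], "rotation": [0, 0, 0]}, {"dp": [0, 0, -0.94], "rotation": [0, 0, 0]}, {"dp": [0, 0, -0.94], "rotation": [0, 0, 0]}]'

```text
clock: 4.5
position: [0.4677, -0.2997, 0.136]
ee_rot: [-0.003, 0.745, 0.667, -0.0]
contact_force: [-0.6, -0.2, -0.5]
width: 0.0855
```

Request:
send_rows --deltas '[{"dp": [0, 0, -0.3], "rotation": [0, 0, 0]}, {"dp": [0, 0, -0.6], "rotation": [0, 0, 0]}, {"dp": [0, 0, -0.8], "rotation": [0, 0, 0]}, {"dp": [0, 0, -0.93], "rotation": [0, 0, 0]}, {"dp": [0, 0, -0.93], "rotation": [0, 0, 0]}, {"dp": [0, 0, -0.93], "rotation": [0, 0, 0]}]'

```text
clock: 5.0
position: [0.4704, -0.3029, 0.0276]
ee_rot: [0.001, 0.746, 0.666, 0.0]
contact_force: [-0.1, -0.5, 0.4]
width: 0.0854
```

Request:
send_rows --deltas '[{"dp": [0, 0, 0], "rotation": [0, 0, 0]}, {"dp": [0, 0, 0], "rotation": [0, 0, 0]}, {"dp": [0, 0, 0], "rotation": [0, 0, 0]}, {"dp": [0, 0, 0], "rotation": [0, 0, 0]}, {"dp": [0, 0, 0], "rotation": [0, 0, 0]}, {"dp": [0, 0, 0], "rotation": [0, 0, 0]}, {"dp": [0, 0, 0], "rotation": [0, 0, 0]}, {"dp": [0, 0, 0], "rotation": [0, 0, 0]}]' --fingers 1 --grip_force 45

```text
clock: 5.67
position: [0.4701, -0.3033, 0.0284]
ee_rot: [0.002, 0.746, 0.666, 0.0]
contact_force: [-0.3, 0.8, 7.1]
width: 0.0588
```

Request:
send_rows --deltas '[{"dp": [0, 0, 0.02], "rotation": [0, 0, 0]}, {"dp": [0.07, 0.12, 0.02], "rotation": [0, 0, 0]}, {"dp": [0.16, 0.28, 0.02], "rotation": [0, 0, 0]}, {"dp": [0.26, 0.45, 0.02], "rotation": [0, 0, 0]}, {"dp": [0.36, 0.62, 0.02], "rotation": [0, 0, 0]}, {"dp": [0.46, 0.79, 0.02], "rotation": [0, 0, 0]}, {"dp": [0.54, 0.94, 0.02], "rotation": [0, 0, 0]}, {"dp": [0.578, 1.0, 0.02], "rotation": [0, 0, 0]}, {"dp": [0.578, 1.0, 0.02], "rotation": [0, 0, 0]}, {"dp": [0.578, 1.0, 0.01], "rotation": [0, 0, 0]}, {"dp": [0.578, 1.0, 0], "rotation": [0, 0, 0]}, {"dp": [0.578, 1.0, 0], "rotation": [0, 0, 0]}]'

```text
clock: 6.67
position: [0.539, -0.182, 0.0284]
ee_rot: [0.0, 0.746, 0.666, 0.001]
contact_force: [-0.5, 8.2, 11.7]
width: 0.0588
```

```bash
cat > meas.py <<'E'
from h import *
import sys
tag=sys.argv[1]
for n in ["top","side"]:
    p=eyes.get_image(n); save(p,n+tag); np.savez(n+tag+".npz",**{k:np.array(v) for k,v in p.items()})
    W=cloud(p); x,y,z=W[...,0],W[...,1],W[...,2]
    c=p["color"].astype(int); R,G,B=c[...,0],c[...,1],c[...,2]
    brown=(R>B+35)&(z>.022)&(z<.037)&(x>.44)&(x<.62)&(y>-.4)&(y<.0)
    q=W[brown]; print(n,"wood rect",cv2.minAreaRect(q[:,:2].astype(np.float32)),len(q))
    plate=(abs(R-B)<35)&(z>.025)&(z<.035)&(x>.44)&(x<.64)&(y>-.1)&(y<.04); q=W[plate]
    if len(q): print("plate",len(q),q.min(0),q.max(0))
    im=p["color"][:,:,::-1]; sub=im[170:300,150:400] if n=="top" else im[120:320,180:380]
    f=3 if n=="top" else 2.8
    cv2.imwrite(f"pics/{n}{tag}z.png",cv2.resize(sub,None,fx=f,fy=f,interpolation=cv2.INTER_CUBIC))
print(monitor.get_state()["position"])
E
python3 meas.py 1
```

```text
top wood rect ((0.5383879542350769, -0.19107647240161896), (0.27958759665489197, 0.05900902673602104), 83.77127838134766) 735
plate 179 [ 0.52598231 -0.09755553  0.02503991] [ 5.85373291e-01 -9.18476760e-05  3.49878124e-02]
side wood rect ((0.5320577621459961, -0.2369455248117447), (0.19752836227416992, 0.05997108295559883), 83.68297576904297) 933
[ 0.53899544 -0.1821592   0.02840064]
```

View pics/top1z.png

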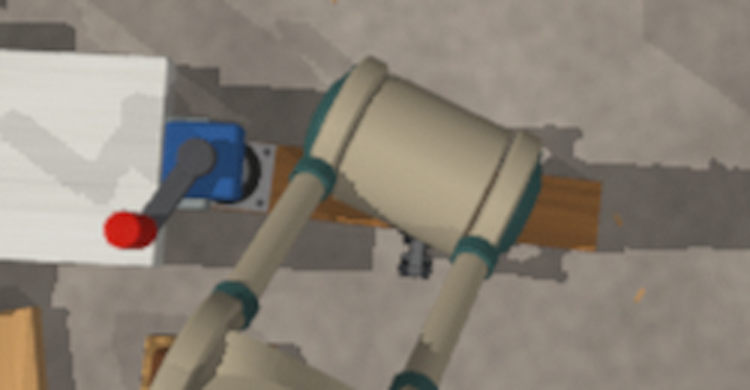

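View pics/side1z.png

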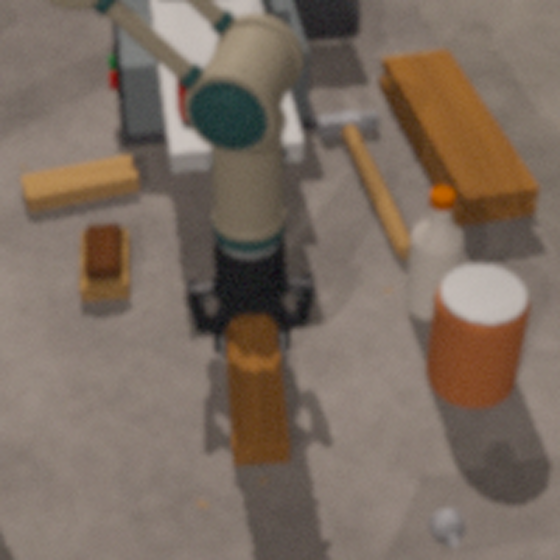

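Adding the half-board offset to the fitted wood centre puts the plate centre at about (0.557, −0.022). The jack axis is at about (0.5565, −0.0225), so they agree. I'll release and rise.

Request:
send_rows --deltas '[{"dp": [0, 0, 0], "rotation": [0, 0, 0]}, {"dp": [0, 0, 0], "rotation": [0, 0, 0]}, {"dp": [0, 0, 0], "rotation": [0, 0, 0]}, {"dp": [0, 0, 0], "rotation": [0, 0, 0]}, {"dp": [0, 0, 0], "rotation": [0, 0, 0]}, {"dp": [0, 0, 0], "rotation": [0, 0, 0]}, {"dp": [0, 0, 0.2], "rotation": [0, 0, 0]}, {"dp": [0, 0, 0.5], "rotation": [0, 0, 0]}, {"dp": [0, 0, 0.8], "rotation": [0, 0, 0]}, {"dp": [0, 0, 1], "rotation": [0, 0, 0]}]' --fingers -1

```text
clock: 7.6
position: [0.5394, -0.183, 0.1488]
ee_rot: [0.002, 0.746, 0.666, 0.001]
contact_force: [1.2, -0.3, -0.3]
width: 0.0853
```

Request:
send_rows --deltas '[{"dp": [0, 0, 0.3], "rotation": [0, 0, 0]}, {"dp": [0, 0, 0.6], "rotation": [0, 0, 0]}, {"dp": [0, 0, 1], "rotation": [0, 0, 0]}, {"dp": [0, 0, 1], "rotation": [0, 0, 0]}]'

```text
clock: 7.93
position: [0.5414, -0.1839, 0.2735]
ee_rot: [0.006, 0.746, 0.666, 0.003]
contact_force: [1.4, -0.4, -0.4]
width: 0.0853
```

Request:
send_rows --deltas '[{"dp": [-0.15, 0.2, 0.3], "rotation": [0, 0, 0]}, {"dp": [-0.15, 0.5, 0.6], "rotation": [0, 0, 0]}, {"dp": [-0.15, 0.8, 0.6], "rotation": [0, 0, 0]}, {"dp": [-0.15, 0.8, 0.6], "rotation": [0, 0, 0]}, {"dp": [-0.15, 0.8, 0.6], "rotation": [0, 0, 0]}]'

```text
clock: 8.35
position: [0.5205, -0.0845, 0.339]
ee_rot: [0.001, 0.745, 0.667, 0.001]
contact_force: [-0.9, -0.2, -0.2]
width: 0.0854
```

Request:
send_rows --deltas '[{"dp": [-0.15, 0.2, 0], "rotation": [0, 0, 0]}, {"dp": [-0.15, 0.5, 0], "rotation": [0, 0, 0]}, {"dp": [-0.15, 0.83, 0], "rotation": [0, 0, 0]}, {"dp": [-0.15, 0.83, 0], "rotation": [0, 0, 0]}, {"dp": [-0.15, 0.83, 0], "rotation": [0, 0, 0]}, {"dp": [-0.15, 0.83, 0], "rotation": [0, 0, 0]}]'

```text
clock: 8.85
position: [0.5025, 0.0121, 0.3369]
ee_rot: [0.0, 0.746, 0.666, -0.001]
contact_force: [-0.0, 0.2, 0.7]
width: 0.0857
```

```bash
python3 meas.py 2; python3 - <<'E'
from h import *
p=eyes.get_image("wrist"); save(p,"w2"); W=cloud(p); c=p["color"].astype(int)
s=monitor.get_state(); print(s["position"],s["ee_rot"],s["contact_force"])
red=(c[...,0]>c[...,1]+60)&(c[...,0]>c[...,2]+60)&(W[...,2]>.25)&(W[...,2]<.27)
q=W[red]; print(len(q), (q.min(0)+q.max(0))/2, q.min(0),q.max(0)) if len(q) else print("none")
E
```

```text
top wood rect ((0.5389465689659119, -0.19161546230316162), (0.27989110350608826, 0.059872355312108994), 83.43699645996094) 2522
plate 175 [ 0.52594606 -0.09181403  0.02513702] [ 5.88111743e-01 -2.74741450e-04  3.45159767e-02]
side wood rect ((0.5370427966117859, -0.19258537888526917), (0.28763678669929504, 0.05991151183843613), 83.51758575439453) 1287
plate 163 [ 0.52484115 -0.08883112  0.02533712] [0.58777982 0.0048318  0.03466386]
[0.50264054 0.01154961 0.33722261]
[0.50260549 0.01159018 0.33736652] [-6.38725600e-05  7.46616322e-01  6.65254663e-01 -5.45082123e-04] [-0.00044618 -0.35287164  0.23741881]
1113 [0.50369898 0.0187127  0.25490048] [0.49124651 0.00638077 0.25004013] [0.51615145 0.03104463 0.25976084]
```

View pics/w2.png

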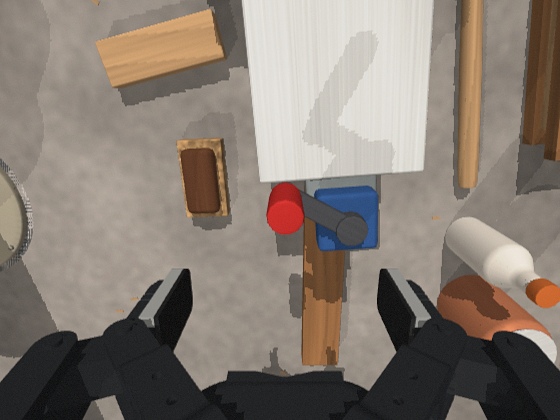

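View pics/side2z.png

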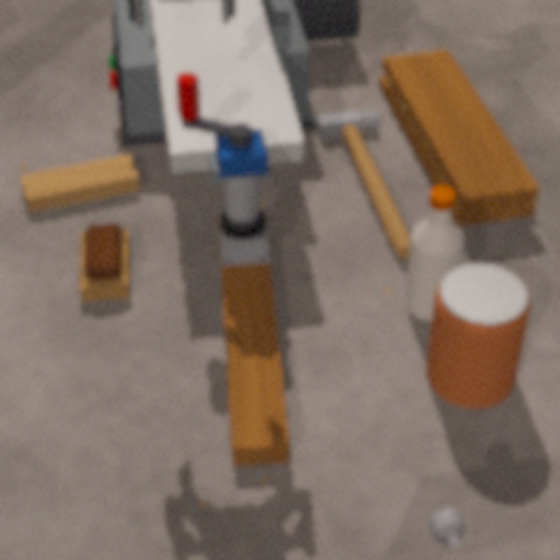

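The board stayed put. The wrist camera puts the knob at (0.5037, 0.0187) and the top camera at (0.504, 0.0167). I'll lower over it and grip.

Request:
send_rows --deltas '[{"dp": [0.006, 0.028, 0], "rotation": [0, 0, 0]}, {"dp": [0.006, 0.028, -0.2], "rotation": [0, 0, 0]}, {"dp": [0.006, 0.028, -0.4], "rotation": [0, 0, 0]}, {"dp": [0.006, 0.028, -0.6], "rotation": [0, 0, 0]}, {"dp": [0.006, 0.028, -0.8], "rotation": [0, 0, 0]}, {"dp": [0.006, 0.028, -0.85], "rotation": [0, 0, 0]}, {"dp": [0.006, 0.028, -0.85], "rotation": [0, 0, 0]}]'

```text
clock: 9.58
position: [0.502, 0.0161, 0.2342]
ee_rot: [-0.002, 0.746, 0.666, -0.001]
contact_force: [0.4, -0.3, 0.5]
width: 0.0852
```

Request:
send_rows --deltas '[{"dp": [0, 0, 0], "rotation": [0, 0, 0]}, {"dp": [0, 0, 0], "rotation": [0, 0, 0]}, {"dp": [0, 0, 0], "rotation": [0, 0, 0]}, {"dp": [0, 0, 0], "rotation": [0, 0, 0]}, {"dp": [0, 0, 0], "rotation": [0, 0, 0]}, {"dp": [0, 0, 0], "rotation": [0, 0, 0]}, {"dp": [0, 0, 0], "rotation": [0, 0, 0]}, {"dp": [0, 0, 0], "rotation": [0, 0, 0]}, {"dp": [0, 0, 0], "rotation": [0, 0, 0]}, {"dp": [0, 0, 0], "rotation": [0, 0, 0]}]' --fingers 1 --grip_force 40

```text
clock: 10.42
position: [0.5035, 0.0166, 0.2369]
ee_rot: [0.001, 0.746, 0.666, 0.001]
contact_force: [-1.4, 0.1, 5.4]
width: 0.0252
```

```bash
python3 - <<'E'
from h import *
s=monitor.get_state(); print(s["position"],s["contact_force"],s["width"])
for n in ["top"]:
    p=eyes.get_image(n); save(p,n+"3"); im=p["color"][:,:,::-1][170:300,150:400]; cv2.imwrite("pics/top3z.png",cv2.resize(im,None,fx=3,fy=3))
p=eyes.get_image("wrist"); save(p,"w3")
E
```

```text
[0.50346921 0.01656129 0.23690468] [-1.36367705  0.10034819  5.37915613] 0.025235768015084786
```

View pics/w3.png

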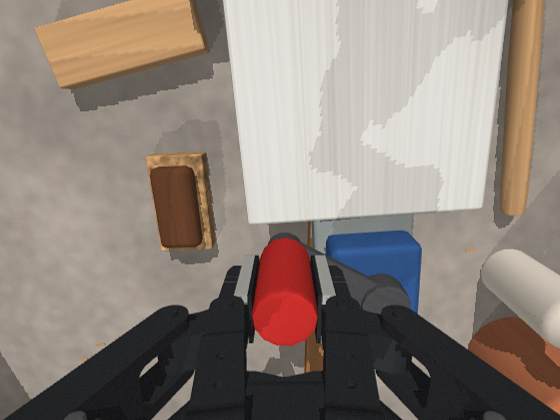

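```bash
cat > arc.py <<'E'
# arc.py cmdx cmdy a0(deg from current cmd, cw) step n hold [C]
import sys,numpy as np
cx,cy,th0,step,n,hold=map(float,sys.argv[1:7]); C=np.array([.557,-.0215]) if len(sys.argv)<9 else np.array([float(sys.argv[7]),float(sys.argv[8])])
r=.065
rows=[];c=np.array([cx,cy])
for i in range(1,int(n)+1):
    t=np.radians(th0)-step*i; q=C+r*np.array([np.cos(t),np.sin(t)]); d=((q-c)/.12).round(3); rows.append(d)
print("max",np.abs(rows).max())
print("["+", ".join('{"dp": [%g, %g, 0], "rotation": [0, 0, 0]}'%tuple(d) for d in rows+[rows[-1]]*int(hold))+"]")
print("new cmd",(c+rows[-1]*.12).round(4),"angle",np.degrees(t).round(2))
E
python3 arc.py .5035 .0165 144.5 .12 8 0
```

```text
max 0.451
[{"dp": [0.046, 0.048, 0], "rotation": [0, 0, 0]}, {"dp": [0.092, 0.094, 0], "rotation": [0, 0, 0]}, {"dp": [0.144, 0.133, 0], "rotation": [0, 0, 0]}, {"dp": [0.2, 0.166, 0], "rotation": [0, 0, 0]}, {"dp": [0.259, 0.192, 0], "rotation": [0, 0, 0]}, {"dp": [0.322, 0.211, 0], "rotation": [0, 0, 0]}, {"dp": [0.386, 0.222, 0], "rotation": [0, 0, 0]}, {"dp": [0.451, 0.225, 0], "rotation": [0, 0, 0]}]
new cmd [0.5576 0.0435] angle 89.5
```

Request:
send_rows --deltas '[{"dp": [0.046, 0.048, 0], "rotation": [0, 0, 0]}, {"dp": [0.092, 0.094, 0], "rotation": [0, 0, 0]}, {"dp": [0.144, 0.133, 0], "rotation": [0, 0, 0]}, {"dp": [0.2, 0.166, 0], "rotation": [0, 0, 0]}, {"dp": [0.259, 0.192, 0], "rotation": [0, 0, 0]}, {"dp": [0.322, 0.211, 0], "rotation": [0, 0, 0]}, {"dp": [0.386, 0.222, 0], "rotation": [0, 0, 0]}, {"dp": [0.451, 0.225, 0], "rotation": [0, 0, 0]}]'

```text
clock: 11.18
position: [0.5565, 0.0442, 0.2369]
ee_rot: [-0.001, 0.746, 0.666, -0.0]
contact_force: [-4.0, 1.0, 7.4]
width: 0.0254
```

```bash
python3 arc.py .5576 .0435 89.5 .12 11 1
```

```text
max 0.521
[{"dp": [0.065, -0.004, 0], "rotation": [0, 0, 0]}, {"dp": [0.128, -0.017, 0], "rotation": [0, 0, 0]}, {"dp": [0.19, -0.036, 0], "rotation": [0, 0, 0]}, {"dp": [0.249, -0.063, 0], "rotation": [0, 0, 0]}, {"dp": [0.305, -0.097, 0], "rotation": [0, 0, 0]}, {"dp": [0.356, -0.138, 0], "rotation": [0, 0, 0]}, {"dp": [0.401, -0.184, 0], "rotation": [0, 0, 0]}, {"dp": [0.441, -0.235, 0], "rotation": [0, 0, 0]}, {"dp": [0.475, -0.291, 0], "rotation": [0, 0, 0]}, {"dp": [0.502, -0.35, 0], "rotation": [0, 0, 0]}, {"dp": [0.521, -0.412, 0], "rotation": [0, 0, 0]}, {"dp": [0.521, -0.412, 0], "rotation": [0, 0, 0]}]
new cmd [ 0.6201 -0.0059] angle 13.87
```

Request:
send_rows --deltas '[{"dp": [0.065, -0.004, 0], "rotation": [0, 0, 0]}, {"dp": [0.128, -0.017, 0], "rotation": [0, 0, 0]}, {"dp": [0.19, -0.036, 0], "rotation": [0, 0, 0]}, {"dp": [0.249, -0.063, 0], "rotation": [0, 0, 0]}, {"dp": [0.305, -0.097, 0], "rotation": [0, 0, 0]}, {"dp": [0.356, -0.138, 0], "rotation": [0, 0, 0]}, {"dp": [0.401, -0.184, 0], "rotation": [0, 0, 0]}, {"dp": [0.441, -0.235, 0], "rotation": [0, 0, 0]}, {"dp": [0.475, -0.291, 0], "rotation": [0, 0, 0]}, {"dp": [0.502, -0.35, 0], "rotation": [0, 0, 0]}, {"dp": [0.521, -0.412, 0], "rotation": [0, 0, 0]}]'

```text
clock: 12.1
position: [0.6197, -0.0047, 0.2369]
ee_rot: [-0.001, 0.746, 0.666, 0.001]
contact_force: [-2.5, 2.9, 5.3]
width: 0.0251
```

```bash
python3 arc.py .6201 -.0059 13.87 .12 11 0
```

```text
max 0.607
[{"dp": [0.012, -0.064, 0], "rotation": [0, 0, 0]}, {"dp": [0.016, -0.129, 0], "rotation": [0, 0, 0]}, {"dp": [0.012, -0.194, 0], "rotation": [0, 0, 0]}, {"dp": [0.001, -0.258, 0], "rotation": [0, 0, 0]}, {"dp": [-0.018, -0.32, 0], "rotation": [0, 0, 0]}, {"dp": [-0.045, -0.379, 0], "rotation": [0, 0, 0]}, {"dp": [-0.078, -0.435, 0], "rotation": [0, 0, 0]}, {"dp": [-0.118, -0.486, 0], "rotation": [0, 0, 0]}, {"dp": [-0.163, -0.533, 0], "rotation": [0, 0, 0]}, {"dp": [-0.214, -0.573, 0], "rotation": [0, 0, 0]}, {"dp": [-0.27, -0.607, 0], "rotation": [0, 0, 0]}]
new cmd [ 0.5877 -0.0787] angle -61.76
```

Request:
send_rows --deltas '[{"dp": [0.012, -0.064, 0], "rotation": [0, 0, 0]}, {"dp": [0.016, -0.129, 0], "rotation": [0, 0, 0]}, {"dp": [0.012, -0.194, 0], "rotation": [0, 0, 0]}, {"dp": [0.001, -0.258, 0], "rotation": [0, 0, 0]}, {"dp": [-0.018, -0.32, 0], "rotation": [0, 0, 0]}, {"dp": [-0.045, -0.379, 0], "rotation": [0, 0, 0]}, {"dp": [-0.078, -0.435, 0], "rotation": [0, 0, 0]}, {"dp": [-0.118, -0.486, 0], "rotation": [0, 0, 0]}, {"dp": [-0.163, -0.533, 0], "rotation": [0, 0, 0]}, {"dp": [-0.214, -0.573, 0], "rotation": [0, 0, 0]}, {"dp": [-0.27, -0.607, 0], "rotation": [0, 0, 0]}]'

```text
clock: 13.02
position: [0.5885, -0.0777, 0.2369]
ee_rot: [0.0, 0.746, 0.666, 0.002]
contact_force: [1.4, 4.3, 4.2]
width: 0.0251
```

```bash
python3 arc.py .5877 -.0787 -61.76 .12 11 0; python3 -c "
from h import *
s=monitor.get_state(); print(s['qpos'])"
```

```text
max 0.654
[{"dp": [-0.059, -0.028, 0], "rotation": [0, 0, 0]}, {"dp": [-0.12, -0.048, 0], "rotation": [0, 0, 0]}, {"dp": [-0.184, -0.06, 0], "rotation": [0, 0, 0]}, {"dp": [-0.249, -0.065, 0], "rotation": [0, 0, 0]}, {"dp": [-0.314, -0.062, 0], "rotation": [0, 0, 0]}, {"dp": [-0.378, -0.051, 0], "rotation": [0, 0, 0]}, {"dp": [-0.44, -0.033, 0], "rotation": [0, 0, 0]}, {"dp": [-0.5, -0.007, 0], "rotation": [0, 0, 0]}, {"dp": [-0.556, 0.026, 0], "rotation": [0, 0, 0]}, {"dp": [-0.608, 0.065, 0], "rotation": [0, 0, 0]}, {"dp": [-0.654, 0.11, 0], "rotation": [0, 0, 0]}]
new cmd [ 0.5092 -0.0655] angle -137.39
[-0.25034852  0.30949893  1.48965326  0.00344162  1.33934583 -0.1381622 ]
```

Request:
send_rows --deltas '[{"dp": [-0.059, -0.028, 0], "rotation": [0, 0, 0]}, {"dp": [-0.12, -0.048, 0], "rotation": [0, 0, 0]}, {"dp": [-0.184, -0.06, 0], "rotation": [0, 0, 0]}, {"dp": [-0.249, -0.065, 0], "rotation": [0, 0, 0]}, {"dp": [-0.314, -0.062, 0], "rotation": [0, 0, 0]}, {"dp": [-0.378, -0.051, 0], "rotation": [0, 0, 0]}, {"dp": [-0.44, -0.033, 0], "rotation": [0, 0, 0]}, {"dp": [-0.5, -0.007, 0], "rotation": [0, 0, 0]}, {"dp": [-0.556, 0.026, 0], "rotation": [0, 0, 0]}, {"dp": [-0.608, 0.065, 0], "rotation": [0, 0, 0]}, {"dp": [-0.654, 0.11, 0], "rotation": [0, 0, 0]}]'

```text
clock: 13.93
position: [0.5101, -0.0663, 0.2369]
ee_rot: [0.002, 0.746, 0.666, 0.001]
contact_force: [5.0, -0.6, 5.1]
width: 0.025
```

```bash
python3 arc.py .5092 -.0655 -137.39 .12 4 0; python3 -c "
from h import *
s=monitor.get_state(); print(s['qpos'])"
```

```text
max 0.225
[{"dp": [-0.041, 0.05, 0], "rotation": [0, 0, 0]}, {"dp": [-0.076, 0.105, 0], "rotation": [0, 0, 0]}, {"dp": [-0.104, 0.164, 0], "rotation": [0, 0, 0]}, {"dp": [-0.125, 0.225, 0], "rotation": [0, 0, 0]}]
new cmd [ 0.4942 -0.0385] angle -164.89
[-2.63885689e-01  1.90444887e-01  1.65596630e+00 -1.09141066e-03
  1.29004662e+00 -1.50387598e-01]
```

Request:
send_rows --deltas '[{"dp": [-0.041, 0.05, 0], "rotation": [0, 0, 0]}, {"dp": [-0.076, 0.105, 0], "rotation": [0, 0, 0]}, {"dp": [-0.104, 0.164, 0], "rotation": [0, 0, 0]}, {"dp": [-0.125, 0.225, 0], "rotation": [0, 0, 0]}]'

```text
clock: 14.27
position: [0.4945, -0.0401, 0.2369]
ee_rot: [0.003, 0.746, 0.666, -0.0]
contact_force: [2.4, -4.1, 5.6]
width: 0.025
```

```bash
for a in ".4942 -.0385 -164.89"; do python3 arc.py $a .08 4 0; done
```

```text
max 0.172
[{"dp": [-0.009, 0.043, 0], "rotation": [0, 0, 0]}, {"dp": [-0.015, 0.086, 0], "rotation": [0, 0, 0]}, {"dp": [-0.018, 0.129, 0], "rotation": [0, 0, 0]}, {"dp": [-0.017, 0.172, 0], "rotation": [0, 0, 0]}]
new cmd [ 0.4922 -0.0179] angle -183.22
```

Request:
send_rows --deltas '[{"dp": [-0.009, 0.043, 0], "rotation": [0, 0, 0]}, {"dp": [-0.015, 0.086, 0], "rotation": [0, 0, 0]}, {"dp": [-0.018, 0.129, 0], "rotation": [0, 0, 0]}, {"dp": [-0.017, 0.172, 0], "rotation": [0, 0, 0]}]'

```text
clock: 14.6
position: [0.4917, -0.0197, 0.2369]
ee_rot: [0.002, 0.746, 0.666, -0.001]
contact_force: [-0.0, -3.1, 8.9]
width: 0.0252
```

```bash
for a in ".4922 -.0179 176.78"; do python3 arc.py $a .08 4 0; done
```

```text
max 0.169
[{"dp": [0.003, 0.044, 0], "rotation": [0, 0, 0]}, {"dp": [0.011, 0.086, 0], "rotation": [0, 0, 0]}, {"dp": [0.022, 0.128, 0], "rotation": [0, 0, 0]}, {"dp": [0.036, 0.169, 0], "rotation": [0, 0, 0]}]
new cmd [0.4965 0.0024] angle 158.45
```

Still free (3.1 N), after 5.7 rad.

Request:
send_rows --deltas '[{"dp": [0.003, 0.044, 0], "rotation": [0, 0, 0]}, {"dp": [0.011, 0.086, 0], "rotation": [0, 0, 0]}, {"dp": [0.022, 0.128, 0], "rotation": [0, 0, 0]}, {"dp": [0.036, 0.169, 0], "rotation": [0, 0, 0]}]'

```text
clock: 14.93
position: [0.4953, 0.0007, 0.2369]
ee_rot: [0.002, 0.746, 0.666, -0.002]
contact_force: [-2.6, -3.2, 9.3]
width: 0.0253
```

```bash
for a in ".4965 .0024 158.45"; do python3 arc.py $a .08 4 0; done
```

```text
max 0.148
[{"dp": [0.018, 0.039, 0], "rotation": [0, 0, 0]}, {"dp": [0.038, 0.078, 0], "rotation": [0, 0, 0]}, {"dp": [0.062, 0.114, 0], "rotation": [0, 0, 0]}, {"dp": [0.089, 0.148, 0], "rotation": [0, 0, 0]}]
new cmd [0.5072 0.0202] angle 140.12
```

Request:
send_rows --deltas '[{"dp": [0.018, 0.039, 0], "rotation": [0, 0, 0]}, {"dp": [0.038, 0.078, 0], "rotation": [0, 0, 0]}, {"dp": [0.062, 0.114, 0], "rotation": [0, 0, 0]}, {"dp": [0.089, 0.148, 0], "rotation": [0, 0, 0]}]'

```text
clock: 15.27
position: [0.5052, 0.0189, 0.2368]
ee_rot: [0.001, 0.746, 0.666, -0.002]
contact_force: [-3.5, -1.3, 9.7]
width: 0.0249
```

```bash
for a in ".5072 .0202 140.12"; do python3 arc.py $a .08 4 0; done
```

```text
max 0.13
[{"dp": [0.028, 0.032, 0], "rotation": [0, 0, 0]}, {"dp": [0.06, 0.062, 0], "rotation": [0, 0, 0]}, {"dp": [0.094, 0.089, 0], "rotation": [0, 0, 0]}, {"dp": [0.13, 0.113, 0], "rotation": [0, 0, 0]}]
new cmd [0.5228 0.0338] angle 121.79
```

Request:
send_rows --deltas '[{"dp": [0.028, 0.032, 0], "rotation": [0, 0, 0]}, {"dp": [0.06, 0.062, 0], "rotation": [0, 0, 0]}, {"dp": [0.094, 0.089, 0], "rotation": [0, 0, 0]}, {"dp": [0.13, 0.113, 0], "rotation": [0, 0, 0]}]'

```text
clock: 15.6
position: [0.5204, 0.0331, 0.2369]
ee_rot: [-0.0, 0.746, 0.666, -0.002]
contact_force: [-4.5, -0.5, 11.3]
width: 0.0253
```

```bash
for a in ".5228 .0338 121.79"; do python3 arc.py $a .08 4 0; done
```

```text
max 0.159
[{"dp": [0.037, 0.021, 0], "rotation": [0, 0, 0]}, {"dp": [0.077, 0.039, 0], "rotation": [0, 0, 0]}, {"dp": [0.117, 0.054, 0], "rotation": [0, 0, 0]}, {"dp": [0.159, 0.066, 0], "rotation": [0, 0, 0]}]
new cmd [0.5419 0.0417] angle 103.46
```

Request:
send_rows --deltas '[{"dp": [0.037, 0.021, 0], "rotation": [0, 0, 0]}, {"dp": [0.077, 0.039, 0], "rotation": [0, 0, 0]}, {"dp": [0.117, 0.054, 0], "rotation": [0, 0, 0]}, {"dp": [0.159, 0.066, 0], "rotation": [0, 0, 0]}]'

```text
clock: 15.93
position: [0.5394, 0.0418, 0.2368]
ee_rot: [-0.001, 0.746, 0.666, -0.001]
contact_force: [-3.9, 2.5, 10.7]
width: 0.0252
```

```bash
for a in ".5419 .0417 103.46"; do python3 arc.py $a .08 4 0; done
```

```text
max 0.172
[{"dp": [0.042, 0.009, 0], "rotation": [0, 0, 0]}, {"dp": [0.085, 0.013, 0], "rotation": [0, 0, 0]}, {"dp": [0.129, 0.015, 0], "rotation": [0, 0, 0]}, {"dp": [0.172, 0.013, 0], "rotation": [0, 0, 0]}]
new cmd [0.5625 0.0433] angle 85.13
```

Request:
send_rows --deltas '[{"dp": [0.042, 0.009, 0], "rotation": [0, 0, 0]}, {"dp": [0.085, 0.013, 0], "rotation": [0, 0, 0]}, {"dp": [0.129, 0.015, 0], "rotation": [0, 0, 0]}, {"dp": [0.172, 0.013, 0], "rotation": [0, 0, 0]}]'

```text
clock: 16.27
position: [0.5604, 0.044, 0.2369]
ee_rot: [-0.001, 0.746, 0.666, -0.001]
contact_force: [-2.9, 4.0, 9.5]
width: 0.0252
```

```bash
for a in ".5625 .0433 85.13"; do python3 arc.py $a .08 4 0; done
```

```text
max 0.168
[{"dp": [0.043, -0.006, 0], "rotation": [0, 0, 0]}, {"dp": [0.086, -0.015, 0], "rotation": [0, 0, 0]}, {"dp": [0.127, -0.027, 0], "rotation": [0, 0, 0]}, {"dp": [0.168, -0.042, 0], "rotation": [0, 0, 0]}]
new cmd [0.5827 0.0383] angle 66.8
```

Request:
send_rows --deltas '[{"dp": [0.043, -0.006, 0], "rotation": [0, 0, 0]}, {"dp": [0.086, -0.015, 0], "rotation": [0, 0, 0]}, {"dp": [0.127, -0.027, 0], "rotation": [0, 0, 0]}, {"dp": [0.168, -0.042, 0], "rotation": [0, 0, 0]}]'

```text
clock: 16.6
position: [0.5811, 0.0394, 0.2369]
ee_rot: [-0.001, 0.746, 0.666, 0.0]
contact_force: [-1.7, 5.0, 8.3]
width: 0.0249
```

```bash
for a in ".5827 .0383 66.8"; do python3 arc.py $a .08 4 0; done
```

```text
max 0.145
[{"dp": [0.038, -0.019, 0], "rotation": [0, 0, 0]}, {"dp": [0.076, -0.041, 0], "rotation": [0, 0, 0]}, {"dp": [0.111, -0.065, 0], "rotation": [0, 0, 0]}, {"dp": [0.145, -0.093, 0], "rotation": [0, 0, 0]}]
new cmd [0.6001 0.0271] angle 48.47
```

Request:
send_rows --deltas '[{"dp": [0.038, -0.019, 0], "rotation": [0, 0, 0]}, {"dp": [0.076, -0.041, 0], "rotation": [0, 0, 0]}, {"dp": [0.111, -0.065, 0], "rotation": [0, 0, 0]}, {"dp": [0.145, -0.093, 0], "rotation": [0, 0, 0]}]'

```text
clock: 16.93
position: [0.5992, 0.0283, 0.2369]
ee_rot: [-0.001, 0.746, 0.666, 0.001]
contact_force: [-1.1, 4.9, 7.6]
width: 0.0249
```

```bash
for a in ".6001 .0271 48.47"; do python3 arc.py $a .08 4 0; done
```

```text
max 0.133
[{"dp": [0.031, -0.03, 0], "rotation": [0, 0, 0]}, {"dp": [0.06, -0.062, 0], "rotation": [0, 0, 0]}, {"dp": [0.086, -0.096, 0], "rotation": [0, 0, 0]}, {"dp": [0.109, -0.133, 0], "rotation": [0, 0, 0]}]
new cmd [0.6132 0.0111] angle 30.14
```

Request:
send_rows --deltas '[{"dp": [0.031, -0.03, 0], "rotation": [0, 0, 0]}, {"dp": [0.06, -0.062, 0], "rotation": [0, 0, 0]}, {"dp": [0.086, -0.096, 0], "rotation": [0, 0, 0]}, {"dp": [0.109, -0.133, 0], "rotation": [0, 0, 0]}]'

```text
clock: 17.27
position: [0.6127, 0.0121, 0.2369]
ee_rot: [-0.0, 0.746, 0.666, 0.001]
contact_force: [0.6, 3.9, 7.7]
width: 0.0248
```

```bash
for a in ".6132 .0111 30.14"; do python3 arc.py $a .06 4 0; done
```

```text
max 0.119
[{"dp": [0.016, -0.028, 0], "rotation": [0, 0, 0]}, {"dp": [0.029, -0.058, 0], "rotation": [0, 0, 0]}, {"dp": [0.041, -0.088, 0], "rotation": [0, 0, 0]}, {"dp": [0.051, -0.119, 0], "rotation": [0, 0, 0]}]
new cmd [ 0.6193 -0.0032] angle 16.39
```

Request:
send_rows --deltas '[{"dp": [0.016, -0.028, 0], "rotation": [0, 0, 0]}, {"dp": [0.029, -0.058, 0], "rotation": [0, 0, 0]}, {"dp": [0.041, -0.088, 0], "rotation": [0, 0, 0]}, {"dp": [0.051, -0.119, 0], "rotation": [0, 0, 0]}]'

```text
clock: 17.6
position: [0.6189, -0.0022, 0.2369]
ee_rot: [-0.0, 0.746, 0.666, 0.001]
contact_force: [1.2, 5.2, 7.6]
width: 0.025
```

```bash
for a in ".6193 -.0032 16.39"; do python3 arc.py $a .06 4 0; done
```

```text
max 0.128
[{"dp": [0.009, -0.031, 0], "rotation": [0, 0, 0]}, {"dp": [0.015, -0.063, 0], "rotation": [0, 0, 0]}, {"dp": [0.019, -0.095, 0], "rotation": [0, 0, 0]}, {"dp": [0.022, -0.128, 0], "rotation": [0, 0, 0]}]
new cmd [ 0.6219 -0.0186] angle 2.64
```

Request:
send_rows --deltas '[{"dp": [0.009, -0.031, 0], "rotation": [0, 0, 0]}, {"dp": [0.015, -0.063, 0], "rotation": [0, 0, 0]}, {"dp": [0.019, -0.095, 0], "rotation": [0, 0, 0]}, {"dp": [0.022, -0.128, 0], "rotation": [0, 0, 0]}]'

```text
clock: 17.93
position: [0.6215, -0.0163, 0.2369]
ee_rot: [-0.001, 0.746, 0.666, 0.002]
contact_force: [0.6, 7.8, 8.3]
width: 0.0251
```

```bash
for a in ".6219 -.0186 2.64"; do python3 arc.py $a .06 3 0; done
```

```text
max 0.096
[{"dp": [0.001, -0.032, 0], "rotation": [0, 0, 0]}, {"dp": [-0.001, -0.064, 0], "rotation": [0, 0, 0]}, {"dp": [-0.004, -0.096, 0], "rotation": [0, 0, 0]}]
new cmd [ 0.6214 -0.0301] angle -7.67
```

It bears now: 7.8 N against about 3.5 N free. I'll hold still to check.

Request:
send_rows --deltas '[{"dp": [0, 0, 0], "rotation": [0, 0, 0]}, {"dp": [0, 0, 0], "rotation": [0, 0, 0]}, {"dp": [0, 0, 0], "rotation": [0, 0, 0]}, {"dp": [0, 0, 0], "rotation": [0, 0, 0]}, {"dp": [0, 0, 0], "rotation": [0, 0, 0]}, {"dp": [0, 0, 0], "rotation": [0, 0, 0]}]'

```text
clock: 18.43
position: [0.6216, -0.0171, 0.2369]
ee_rot: [-0.0, 0.746, 0.666, 0.001]
contact_force: [2.5, 4.3, 6.8]
width: 0.0251
```

Held still it reads 4.3 N, which is firm. I'll let go, opening the jaws only part-way so they stay clear of the hub, then rise.

Request:
send_rows --deltas '[{"dp": [0, 0, 0], "rotation": [0, 0, 0]}, {"dp": [0, 0, 0], "rotation": [0, 0, 0]}, {"dp": [0, 0, 0], "rotation": [0, 0, 0]}, {"dp": [0, 0, 0], "rotation": [0, 0, 0]}, {"dp": [0, 0, 0], "rotation": [0, 0, 0]}]' --fingers -0.1

```text
clock: 18.85
position: [0.621, -0.019, 0.2352]
ee_rot: [-0.0, 0.746, 0.666, -0.001]
contact_force: [0.7, 0.6, 0.0]
width: 0.0468
```

Request:
send_rows --deltas '[{"dp": [0, 0, 0.1], "rotation": [0, 0, 0]}, {"dp": [0, 0, 0.3], "rotation": [0, 0, 0]}, {"dp": [0, 0, 0.6], "rotation": [0, 0, 0]}, {"dp": [0, 0, 0.9], "rotation": [0, 0, 0]}, {"dp": [0, 0, 0.9], "rotation": [0, 0, 0]}]'

```text
clock: 19.27
position: [0.6242, -0.0193, 0.3518]
ee_rot: [0.005, 0.746, 0.666, 0.004]
contact_force: [0.7, 0.1, 1.4]
width: 0.0469
```

```bash
python3 - <<'E'
from h import *
s=monitor.get_state(); print(s["position"],s["contact_force"])
p=eyes.get_image("wrist"); save(p,"w4"); W=cloud(p); c=p["color"].astype(int)
red=(c[...,0]>c[...,1]+60)&(c[...,0]>c[...,2]+60)&(W[...,2]>.25)&(W[...,2]<.27)
q=W[red]; print(len(q), (q.min(0)+q.max(0))/2) if len(q) else print("none")
E
```

```text
[ 0.62420148 -0.0192601   0.35176182] [0.71456878 0.11587423 1.35352808]
992 [ 0.62134795 -0.0100152   0.25493482]
```

View pics/w4.png

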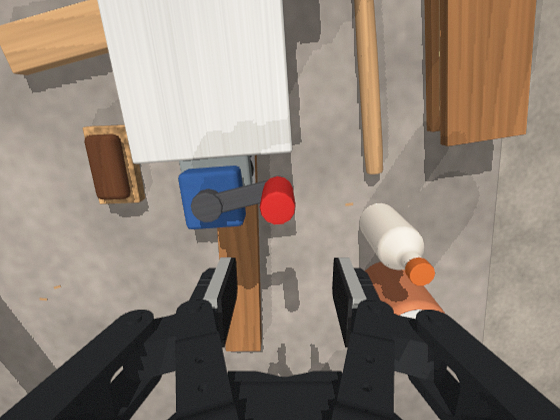

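The knob sprang back about 4–5 mm, as described. I'll move the arm aside and check the board.

Request:
send_rows --deltas '[{"dp": [-0.25, -0.2, 0.2], "rotation": [0, 0, 0]}, {"dp": [-0.5, -0.4, 0.3], "rotation": [0, 0, 0]}, {"dp": [-0.8, -0.7, 0.3], "rotation": [0, 0, 0]}, {"dp": [-1, -1, 0.3], "rotation": [0, 0, 0]}, {"dp": [-1, -1, 0.3], "rotation": [0, 0, 0]}]'

```text
clock: 19.73
position: [0.4977, -0.1418, 0.3794]
ee_rot: [-0.0, 0.747, 0.665, -0.002]
contact_force: [-0.8, 0.3, -0.4]
width: 0.0469
```

Request:
send_rows --deltas '[{"dp": [-0.25, -0.25, 0], "rotation": [0, 0, 0]}, {"dp": [-0.5, -0.5, 0], "rotation": [0, 0, 0]}, {"dp": [-0.8, -0.8, 0], "rotation": [0, 0, 0]}, {"dp": [-1, -1, 0], "rotation": [0, 0, 0]}, {"dp": [-1, -1, 0], "rotation": [0, 0, 0]}, {"dp": [-1, -1, 0], "rotation": [0, 0, 0]}]'

```text
clock: 20.23
position: [0.38, -0.2599, 0.3789]
ee_rot: [-0.001, 0.748, 0.664, -0.0]
contact_force: [0.7, 0.3, 0.4]
width: 0.0471
```

```bash
python3 meas.py 5; python3 - <<'E'
from h import *
for n in ["top","side"]:
    p=dict(np.load(n+"5.npz")); W=cloud(p); x,y,z=W[...,0],W[...,1],W[...,2]; c=p["color"].astype(int)
    red=(c[...,0]>c[...,1]+60)&(c[...,0]>c[...,2]+60)&(z>.25)&(z<.27)&(x>.4)&(x<.7)&(abs(y)<.15); print(n,"knob",W[red].mean(0))
E
```

```text
top wood rect ((0.5388181805610657, -0.19123758375644684), (0.27985629439353943, 0.059795837849378586), 83.55853271484375) 2513
plate 147 [ 0.52603332 -0.09436049  0.02530248] [ 5.87741572e-01 -3.51347260e-05  3.44748334e-02]
side wood rect ((0.5370789766311646, -0.19203273952007294), (0.28678619861602783, 0.05986233428120613), 83.5145263671875) 1292
plate 68 [ 0.52518376 -0.09158623  0.02532416] [0.58792492 0.00666021 0.03494418]
[ 0.38186358 -0.25821862  0.3791287 ]
top knob [ 0.62109189 -0.0117148   0.25699874]
side knob [ 0.61964735 -0.01487782  0.25655033]
```

View pics/side5z.png

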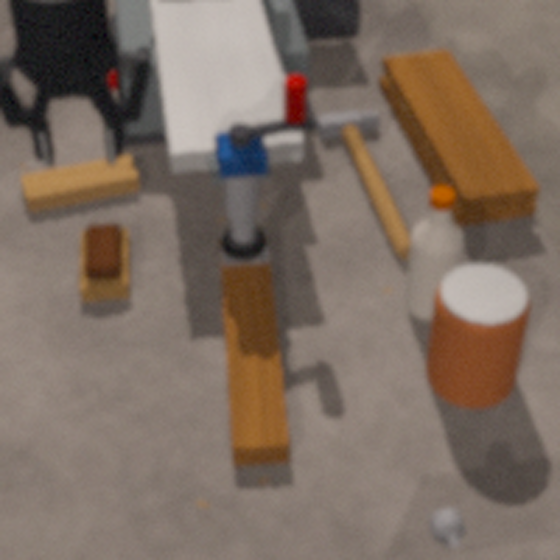

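View pics/top5.png

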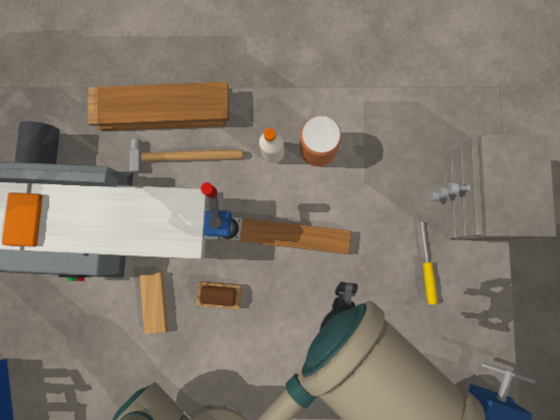

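The side view shows the foot (245, 242) on the plate, with the board flat and unmoved. In the top view the bystanders are where they started and the arm is clear, so I'm handing in.

```bash
python3 -c "
from rig import manip
print(manip.sign_off())"
```

```text
the job is handed in; nothing more can be done
None
```

I slid the packing board under the jack, cranked the foot down clockwise until it bore firmly, let go of the crank and handed the job in at about 20.5 s. No verdict was reported.

**Board position:** By the top camera, the plate's centre is about 2 mm from the jack's axis. The board lies flat and did not move during cranking.

**Crank feel:** It ran free at 3.1 to 4.6 N until about 8.3 rad. After about 8.6 rad it took 7.8 N while turning, a bit over twice the free value. Held still it read 4.3 N, within the firm range.

**After letting go:** The knob sprang back about 4 to 5 mm. I estimate 55 to 70 N under the foot from the crank angle past contact; I could not measure it directly.

**Other things on the bench:** In the last top picture they looked unmoved, by eye only. The arm was clear of everything, with near-zero contact force.

**Disagreement:** The top and side cameras differed by 2 to 5 mm on the jack axis and the knob. The side camera's fit of the board's wood came out 7 mm too long where it meets the foot, so I relied on the top camera there. The margins cover both.

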